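# Drift a brass sleeve out of its bored block

### The job

Push the brass sleeve out of the bored block on the bench: take the stout drift (the one with the thick steel shaft) out of its holder, lower its shaft into the bore on top of the sleeve and press it steadily down, without dropping it, until the sleeve falls out underneath into the block's tray and the drift's flange sits flat on the block. Let go and leave the drift standing in the bore; leave the slim drift in its holder.

Things in the scene. Friction and masses are not known exactly. Their poses are not given: they have to be found in the camera images.
- drift: The stout drift, 123 mm tall, 0.3 to 0.6 kg, standing upright in a white plastic holder (60 x 60 mm, 40 mm high, its hole 30 mm deep and 2 mm wider than the shaft). From below: steel shaft 24 mm in diameter and 65 mm long, black flange 66 mm in diameter and 8 mm thick, black round grip 32 mm in diameter and 50 mm tall. Origin: centre of the shaft's foot (10 mm above the bench at the start); z points up along the shaft to the grip, whose middle is 98 mm from the foot.
- sleeve: Brass sleeve, 39 mm outside diameter, 16 mm hole, 32 mm long, about 0.3 kg, sitting in the bore of the block with its top about 5 mm below the block's top face. Four small spring balls in the bore wall hold it up; about 10 to 20 N of push moves it past them, and when pushed some 30 mm it falls free into the tray. Origin: centre of the sleeve; z along its axis (up at the start).
- bore (a point): Centre of the bore's mouth, level with the top face of the block, 130 mm above the bench; z points up. The block is an aluminium plate 120 x 130 mm, 50 mm thick, standing on two grey cheeks over an open-ended tray with a black rubber floor (8 mm above the bench) and 18 mm rims; its underside is 80 mm above the bench. The bore runs straight down through the plate, 42 mm in diameter; the spring balls near its lower end leave 34 mm free between them.
- slim_drift: The slim drift, not to be used: same build and height, also upright in a white holder, but with a shaft of 10 mm (it would slip through the sleeve's hole), a 42 mm flange and a 20 mm grip. Origin: centre of its foot; z up. It stands at least 110 mm from the stout drift; which of the two is nearer the robot varies.
Mind the look-alikes: they are no part of the job. Leave any blue or red look-alike of the drift alone.

How it is judged:
On the way, in this order (a step that is already met when the one before it is completed fails the run):
1. the stout drift's shaft is in the bore, on top of the sleeve, which is still in the bore (z of drift in the frame of bore below -0.002 m and horizontal distance between drift and bore below 0.015 m and z of sleeve in the frame of bore above -0.055 m), for 0.05 s.
2. the sleeve is out below the block, with the drift in the bore and still under the robot's hand (z of sleeve in the frame of bore below -0.075 m and z of drift in the frame of bore below -0.03 m and horizontal distance between drift and bore below 0.015 m and contact force between the fingers and drift above 0.5 N), for 0.05 s.
At the end, for the whole second after the job is handed in: The sleeve rests in the block's tray: centre at least 85 mm below the bore's mouth, within 65 mm of its axis. The stout drift stands released in the bore, upright within 6 degrees, foot at least 58 mm below the mouth (flange on the block). The slim drift is within 20 mm of its start (z of sleeve in the frame of bore below -0.085 m and horizontal distance between sleeve and bore below 0.065 m and z of drift in the frame of bore below -0.058 m and horizontal distance between drift and bore below 0.015 m and angle between drift's own z axis and vertical below 0.1 rad and linear speed of each of drift, sleeve below 0.02 m/s); the robot touches nothing.
It fails at once if the slim drift is taken from its place (moved more than 20 mm) (distance of slim_drift from where it was at the start of the episode above 0.02 m).
It fails at once if the drift is dropped or rammed into the bore (faster than 0.4 m/s there) (horizontal distance between drift and bore below 0.02 m and z of drift in the frame of bore between -0.055 and 0.01 m and linear speed of drift above 0.4 m/s).
It also fails if it takes over 40 s, if anything falls off the work surface, if the arm or the gripper's body presses on something with over 40 N, if the wrist force passes 120 N, or if a joint passes its speed limit or range.

### The arm

A 6-joint arm with a two-finger parallel gripper is mounted at the origin on the work surface. World frame = base frame: x ahead of the robot, y to its left, z up, the work surface at z = 0. Lengths are in m, angles in rad, forces in N, time in s.
With the tool pointing down it reaches from about 0.35 to 0.975 m from the base axis. Payload 4.9 kg.
Tool frame: the origin (TCP) lies at the very end of the fingers, on their centre line; the grasp point (between the pads) lies 19 mm behind it; z points along the fingers, x is the direction in which the jaws open and shut, and the axes are right-handed (so a half turn about z gives the same grasp; the last joint's range is limited). The gripper opens to 85 mm and grips with 20 to 120 N. Pads are 22 mm wide; open, the fingers measure 114 mm over their backs; the gripper's body (76 mm by 85 mm) begins 54 mm behind the grasp point. The pads swing forward as they close: fully open they stand 13 mm farther back than shut.
Start: joints at [1.073, 0.053, 1.613, -0, 1.476, -0.119], TCP at [0.231, 0.581, 0.231] pointing down, gripper open.
Joint ranges: [-3.01, 3.01], [-1.01, 2.22], [0.06, 2.58], [-1.02, 4.17], [0.09, 2.62], [-3.14, 3.14]. Speed limits (rad/s): [2.57, 2.57, 3.14, 3.14, 3.14, 3.14].

### API

Orientations are given as a rotation vector (axis times angle).
In Python, from station import readout, viewer, ctrl, nets gives the robot as it stands. The module is installed in compiled form; this text tells all that it offers.
- The arm moves only by the tool step_arm, never from a script. Its argument "moves" is a list that holds one entry, the list of rows, each a list of 4 numbers: the shift along the world's x, y, z in cm, then the turn about the world's z in rad. In form: [[[dx, dy, dz, yaw], ...]]. A call has 1 to 10 rows; each row shifts and turns the commanded pose from where the row before left it; what a row does not reach is not made up. A row lasts 1/12 s, in which the tool goes at most 41.7 mm and 7.16 degrees, less where a joint would pass 70% of its speed; a pose out of reach is approached as far as the arm can. A call is refused whole if a number of a shift passes 4.17 or a number of a turn 0.125, either way. A call with a gripper value outside its range is refused whole. "grip" is the closure, from 0 (fully open) to 1 (shut), set as the call begins (left out, the last holds). The fingers move at their own pace and stop on an object; "squeeze" is the grip in N (left out, the last holds). Time passes only in rows, so rows that do not move let the fingers close. It gives the time, the measured TCP pose, the force and the opening at its end, in the units of the state.
- readout.get_obs(): the state, without advancing time (a new reading comes with each control period).
- viewer.get_image(name): name is "scene" or "top"; returns the picture (400x640x3 uint8, blue, green, red); there is no depth.
- viewer.calibration(name): a dict with "camera_matrix" (3x3 intrinsics, pixels), "R" (3x3) and "t" (3): a world point X has camera coordinates R X + t. Camera axes: x right, y down, z forward; pixel columns grow to the right and rows downward; lengths in m; the calibration is good to about 2 mm. A picture is of the moment at which its call begins. calibration takes no time and is no camera call.
- ctrl.finish_job(): hands the job in, once; it reports no verdict.
Trained networks look in the newest picture that a camera, given by its name, has taken for a name from the list of things; names that differ only in an ending like _2 or _b are one class to them, and where a whole thing is asked for, a point or a joint stands for the part that bears it (a point fixed in the world has none). Each returns a list of dicts, best first, with "confidence" (0 to 1); they miss things now and then, are a little off and sometimes report something else, mostly with a low value. They report only what shows in the picture. A call takes as long as a camera call. They do not tell look-alikes from the thing itself.
- nets.masks_of(camera, thing): "region" (400x640 bool, what is visible of it) and "box" ([left, top, right, bottom] in pixels, round what is visible of it).
- nets.pinpoint(camera, thing): "at" ([column, row] in pixels: a listed point, or the origin of a listed thing).
The state is a dict: "t": time; "q": joint angles; "dq": joint speeds; "effort": joint torques, N m; "tool_pos": TCP position; "tool_rot": TCP orientation; "contact_force": force on the tool from outside, world axes, zero at the start; "wrist_torque": the same for the moment, N m; "opening": finger opening in m.
Only numpy, scipy, OpenCV 4.12 (cv2) and the standard library are available. Lean on these libraries where they do the work, as an engineer would, in place of code of your own. Each camera call takes 0.05 s, during which the arm holds its last target. There are 200 camera calls.

## Working session

There is one attempt and no reset: what is moved stays moved. The work goes in short steps, Python scripts to look and compute and a tool call to move; the robot and the scene stay as the last step left them, time stands still between calls to the robot, and variables do not carry over. Pictures are saved under pics/ and viewed, about 8 in all and at most 12, crops included, and the job is handed in when it is done.

Besides the shell and the picture viewer there is one more tool, called after "Emit:" as name(argument=value, ...), one argument or row to a line, values as JSON. step_arm: Moves the arm, as the interface text tells. Its arguments: {"type":"object","properties":{"moves":{"type":"array","items":{"type":"array","items":{"type":"array","items":{"type":"number"}}}},"grip":{"type":"number"},"squeeze":{"type":"number"}},"required":["moves"]}

```bash
mkdir -p pics
cat > h.py <<'E'
import numpy as np,cv2
from station import readout,viewer,ctrl,nets
def proj(c,X):
    k=viewer.calibration(c);p=np.array(k["R"])@np.array(X,float)+np.array(k["t"]).ravel();p=np.array(k["camera_matrix"])@p;return p[:2]/p[2]
def ray(c,uv):
    k=viewer.calibration(c);R=np.array(k["R"]);t=np.array(k["t"]).ravel()
    d=R.T@np.linalg.solve(np.array(k["camera_matrix"]),[uv[0],uv[1],1.]);return -R.T@t,d
def atz(c,uv,z):
    o,d=ray(c,uv);return o+d*(z-o[2])/d[2]
E
python3 - <<'E'
from h import *
a=viewer.get_image("scene");b=viewer.get_image("top")
cv2.imwrite("pics/s0.png",a);cv2.imwrite("pics/t0.png",b)
for c in("scene","top"):
    print(c,ray(c,(320,200))[0])
    for th in("drift","slim_drift","bore","sleeve"):
        for r in nets.pinpoint(c,th)[:5]:
            z={"drift":.01,"slim_drift":.01,"bore":.13,"sleeve":.109}[th]
            print(th,np.round(r["at"],1),round(r["confidence"],2),np.round(atz(c,r["at"],z),4))
print(readout.get_obs())
E
```

```text
scene [ 0.86673285 -0.01990552  0.70075247]
drift [249.1 167.5] 0.7 [ 0.3426 -0.2072  0.01  ]
drift [262.4 216.8] 0.67 [ 0.4757 -0.1598  0.01  ]
drift [212.7 209.4] 0.63 [ 0.4604 -0.2712  0.01  ]
slim_drift [271.8 281.1] 0.67 [ 0.6197 -0.1244  0.01  ]
bore [390.5 193.1] 0.79 [0.4853 0.0982 0.13  ]
sleeve [389.2 199. ] 0.59 [0.485  0.0991 0.109 ]
top [ 0.31441284 -0.02236976  1.21063991]
drift [382.1 203.1] 0.91 [ 0.4767 -0.1526  0.01  ]
drift [368.7 146. ] 0.7 [ 0.6158 -0.1226  0.01  ]
drift [429.  213.7] 0.61 [ 0.4515 -0.2628  0.01  ]
slim_drift [370.8 145.5] 0.54 [ 0.6171 -0.1277  0.01  ]
bore [269.7 192.4] 0.61 [0.4837 0.1009 0.13  ]
sleeve [272.8 196.3] 0.52 [0.4784 0.0964 0.109 ]
{'t': 0.5, 'q': array([ 1.07300689e+00,  5.27292159e-02,  1.61294252e+00, -1.12473291e-05,
        1.47600446e+00, -1.18971302e-01]), 'dq': array([-0.00063457,  0.00113744, -0.00081895, -0.00028746, -0.00095341,
        0.0017122 ]), 'effort': array([-3.08539848e-04, -3.93213987e+01, -3.70028365e+01, -2.54699302e-05,
        1.34317641e-03,  1.17897432e-05]), 'tool_pos': array([0.23110636, 0.58066022, 0.23126001]), 'tool_rot': array([ 2.59992137e+00,  1.76343693e+00, -1.08500196e-04]), 'contact_force': array([ 0.39885493, -0.4476395 , -0.85243535]), 'wrist_torque': array([-0.00897857,  0.01013353, -0.03068568]), 'opening': 0.08545097956215678}
```

View pics/s0.png

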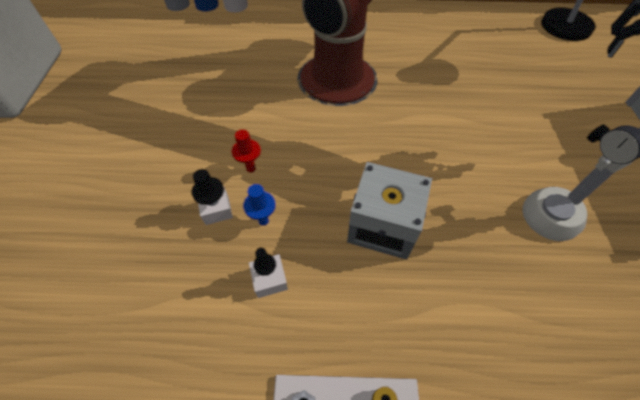

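View pics/t0.png

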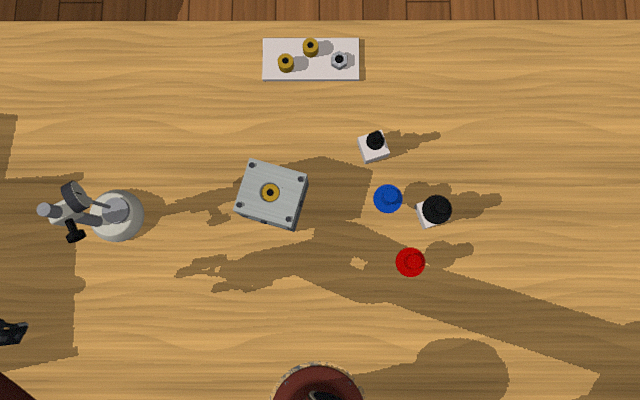

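Candidates:
- Black with a wide flange, in a holder: scene (207,188), top (436,209). This should be the stout drift.
- Black and narrow, in a holder: scene (264,262), top (375,140). This should be the slim drift.
- Blue look-alike: scene (260,203), top (388,198).
- Red look-alike: scene (246,150), top (410,262).

The block's bore is at scene (392,194), top (270,192). I choose the wide black one, then check it in a crop and fit its position.

```bash
cat >> h.py <<'E'
from scipy.optimize import minimize
A=np.linspace(0,2*np.pi,40)
def sil(c,x,y,zf,S=8):
    m=np.zeros((400*1,640),np.uint8)
    for r,z0,z1 in((.033,.065,.073),(.016,.073,.123)):
        P=np.array([proj(c,(x+r*np.cos(a),y+r*np.sin(a),zf+z)) for a in A for z in(z0,z1)])
        cv2.fillConvexPoly(m,np.round(cv2.convexHull(np.float32(P))*16).astype(np.int32),255,cv2.LINE_AA,4)
    return m/255.
def dark(img,uv,w=45):
    d=(img.max(2)<45)*1.; m=np.zeros_like(d);u,v=map(int,uv);m[v-w:v+w,u-w:u+w]=1
    n,l=cv2.connectedComponents((d*m).astype(np.uint8));
    k=np.argmax(np.bincount(l.ravel())[1:])+1
    return (l==k)*1.
def fit(c,msk,x0,zf):
    f=lambda p:np.abs(sil(c,p[0],p[1],zf)-msk).sum()
    r=minimize(f,x0,method="Nelder-Mead",options=dict(initial_simplex=[x0,np.add(x0,[.008,0]),np.add(x0,[0,.008])],xatol=2e-4))
    return r.x,r.fun,msk.sum()
E
python3 - <<'E'
from h import *
a=cv2.imread("pics/s0.png");b=cv2.imread("pics/t0.png")
out=[]
for c,im,uv in(("scene",a,(207,188)),("top",b,(436,209))):
    x,f,n=fit(c,dark(im,uv,30),[.455,-.267],.01);print(c,x,f,n)
    k=im.copy();cs,_=cv2.findContours((sil(c,*x,.01)>.5).astype(np.uint8),0,2);
    u,v=uv;o=cv2.resize(k[v-40:v+40,u-40:u+40],(400,400),interpolation=0)
    cv2.polylines(o,[((q-[u-40,v-40])*5+2) for q in cs],True,(0,255,0));out.append(o)
cv2.imwrite("pics/c1.png",np.hstack(out))
for c,im,uv in(("scene",a,(392,195)),("top",b,(270,192))):
    h=cv2.cvtColor(im,cv2.COLOR_BGR2HSV);m=(h[...,1]>110)&(h[...,0]>12)&(h[...,0]<35);w=np.zeros_like(m);u,v=uv;w[v-14:v+14,u-14:u+14]=1
    q=np.argwhere(m&w)[:,::-1].astype(np.int32);(e,r)=cv2.minEnclosingCircle(q);print(c,len(q),e,r,atz(c,e,.125))
E
```

```text
Traceback (most recent call last):
  File "h.py", line 25, in fit
    r=minimize(f,x0,method="Nelder-Mead",options=dict(initial_simplex=[x0,np.add(x0,[.008,0]),np.add(x0,[0,.008])],xatol=2e-4))
  File "h.py", line 24, in <lambda>
    f=lambda p:np.abs(sil(c,p[0],p[1],zf)-msk).sum()
                      ~~~^^^^^^^^^^^^^^^^
  File "h.py", line 15, in sil
    P=np.array([proj(c,(x+r*np.cos(a),y+r*np.sin(a),zf+z)) for a in A for z in(z0,z1)])
                ~~~~^^^^^^^^^^^^^^^^^^^^^^^^^^^^^^^^^^^^^^
  File "h.py", line 4, in proj
    k=viewer.calibration(c);p=np.array(k["R"])@np.array(X,float)+np.array(k["t"]).ravel();p=np.array(k["camera_matrix"])@p;return p[:2]/p[2]
ValueError: time passes only in moves, steps and waits
```

Too many calibration calls; I'll cache the result.

```bash
sed -i 's/viewer.calibration(c)/K[c]/; s/^from station.*/&\nK={c:viewer.calibration(c) for c in("scene","top")}/' h.py
cat > m.py <<'E'
from h import *
a=cv2.imread("pics/s0.png");b=cv2.imread("pics/t0.png")
out=[]
for c,im,uv in(("scene",a,(207,188)),("top",b,(436,209))):
    x,f,n=fit(c,dark(im,uv,30),[.455,-.267],.01);print(c,x,f,n)
    k=im.copy();cs,_=cv2.findContours((sil(c,*x,.01)>.5).astype(np.uint8),0,2);
    u,v=uv;o=cv2.resize(k[v-40:v+40,u-40:u+40],(400,400),interpolation=0)
    cv2.polylines(o,[((q-[u-40,v-40])*5+2) for q in cs],True,(0,255,0));out.append(o)
cv2.imwrite("pics/c1.png",np.hstack(out))
for c,im,uv in(("scene",a,(392,195)),("top",b,(270,192))):
    h=cv2.cvtColor(im,cv2.COLOR_BGR2HSV);m=(h[...,1]>110)&(h[...,0]>12)&(h[...,0]<35);w=np.zeros_like(m);u,v=uv;w[v-14:v+14,u-14:u+14]=1
    q=np.argwhere(m&w)[:,::-1].astype(np.int32);(e,r)=cv2.minEnclosingCircle(q);print(c,len(q),e,r,atz(c,e,.125))
E
python3 m.py
```

```text
scene [ 0.45465969 -0.26420018] 223.09019607843138 761.0
top [ 0.4542251  -0.26477612] 121.73725490196077 647.0
scene 233 (391.5581359863281, 196.27906799316406) 9.826201438903809 [0.48910563 0.1007613  0.125     ]
top 221 (270.0, 192.5) 9.013978004455566 [0.48426368 0.10085687 0.125     ]
```

View pics/c1.png

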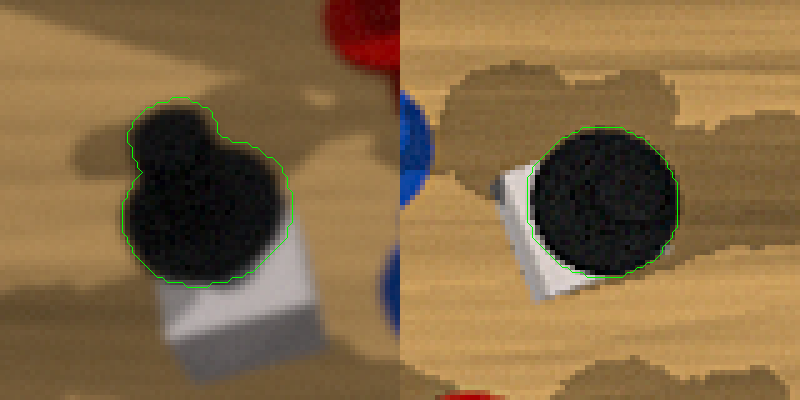

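The crop confirms the choice: a black drift in a white holder, and the 66 mm flange model fits in both views (scene flange at about (207,192), top (436,208)). That puts the drift at about (0.4545, -0.2645) and the bore at about (0.485, 0.1005). I'll move over with the jaws along x, staying clear of the stand on the left.

Emit:
step_arm(
  moves=[
    [[0.5,-3.5,0.5,-0.1],[0.5,-3.5,0.5,-0.1],[0.5,-3.5,0.5,-0.1],[0.5,-3.5,0.5,-0.1],[0.5,-3.5,0.5,-0.1],[0.5,-3.5,0.5,-0.1],[0.5,-3.5,0.5,-0.1],[0.5,-3.5,0.5,-0.1],[0.5,-3.5,0.5,-0.1],[0.5,-3.5,0.5,-0.1]],
  ],
  grip=0,
)

```text
t: 1.33
tool_pos: [0.2808, 0.2292, 0.2817]
tool_rot: [-3.127, -0.295, -0.002]
contact_force: [1.2, -0.2, -0.3]
opening: 0.0854
```

Emit:
step_arm(
  moves=[
    [[1.2,-3.8,0,-0.1],[1.2,-3.8,0,-0.1],[1.2,-3.8,0,0],[1.2,-3.8,0,0],[1.2,-3.8,0,0],[1.5,-3.8,0,0],[1.5,-3.8,0,0],[1.5,-3.8,0,0],[1.5,-3.8,0,0],[1.5,-3.8,0,0]],
  ],
)

```text
t: 2.17
tool_pos: [0.4163, -0.1517, 0.2816]
tool_rot: [3.141, -0.014, 0.002]
contact_force: [-0.6, 0.8, 0.6]
opening: 0.0852
```

Emit:
step_arm(
  moves=[
    [[1.0,-3.0,0,0],[1.0,-3.0,0,0],[1.0,-3.0,0,0],[0.8,-2.3,0,0],[0,0,-2.5,0],[0,0,-2.5,0],[0,0,-2.5,0],[0,0,-2.5,0],[0,0,0,0],[0,0,0,0]],
  ],
)

```text
t: 3.0
tool_pos: [0.4533, -0.2617, 0.1801]
tool_rot: [-3.14, 0.013, 0.004]
contact_force: [1.4, -0.9, 0.8]
opening: 0.0854
```

Run:
```python
from h import *
a=viewer.get_image("scene");b=viewer.get_image("top")
print(readout.get_obs()["tool_pos"])
cv2.imwrite("pics/c2.png",np.hstack([cv2.resize(a[100:260,130:290],(400,400)),cv2.resize(b[130:290,360:520],(400,400))]))
```

```text
[ 0.45493445 -0.26291672  0.18333071]
```

View pics/c2.png

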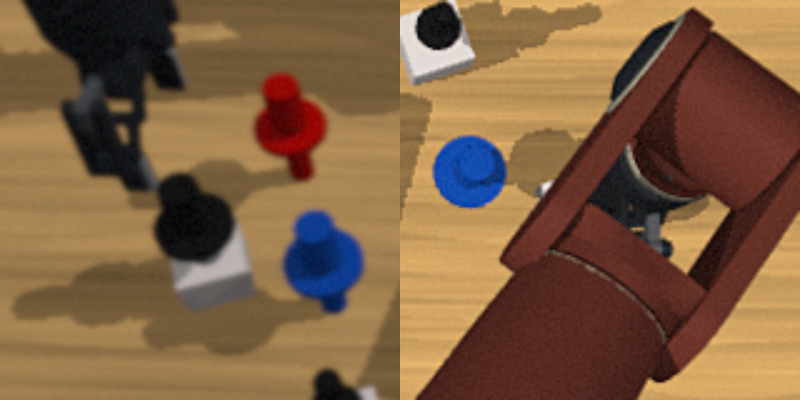

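The open fingers straddle the grip from above (tips near crop (150,185) and (180,85), grip at (180,190)) and are clear of red and blue. Next I'll descend and close.

Emit:
step_arm(
  moves=[
    [[0,-0.1,-2,0],[0,0,-2,0],[0,0,-2,0],[0,0,-1.5,0],[0,0,-1.0,0],[0,0,-0.5,0],[0,0,0,0],[0,0,0,0]],
  ],
)

```text
t: 3.77
tool_pos: [0.4549, -0.2639, 0.0927]
tool_rot: [3.14, -0.013, 0.003]
contact_force: [-0.2, 0.5, 0.2]
opening: 0.0853
```

Emit:
step_arm(
  moves=[
    [[0,0,0,0],[0,0,0,0],[0,0,0,0],[0,0,0,0],[0,0,0,0],[0,0,0,0],[0,0,0,0],[0,0,0,0],[0,0,0,0],[0,0,0,0]],
  ],
  grip=1,
  squeeze=70,
)

```text
t: 4.6
tool_pos: [0.4546, -0.2637, 0.092]
tool_rot: [3.141, -0.013, 0.002]
contact_force: [0.9, -0.3, 5.5]
opening: 0.0306
```

Emit:
step_arm(
  moves=[
    [[0,0,0.5,0],[0,0,1,0],[0,0,1.5,0],[0,0,2,0],[0,0,2.5,0],[0,0,2.5,0],[0,0,2.5,0],[0,0,2.5,0],[0,0,2,0],[0,0,0,0]],
  ],
)

```text
t: 5.43
tool_pos: [0.4552, -0.2642, 0.266]
tool_rot: [3.138, -0.012, 0.007]
contact_force: [0.1, 0.1, -3.0]
opening: 0.0306
```

Run:
```python
from h import *
a=viewer.get_image("scene")
o=readout.get_obs();print(o["tool_pos"],o["opening"],o["contact_force"])
cv2.imwrite("pics/c3.png",cv2.resize(a[80:260,110:310],(600,540)))
```

```text
[ 0.45448066 -0.26364709  0.26314102] 0.03066880582510883 [-0.03064349 -0.59835682 -3.8822754 ]
```

View pics/c3.png

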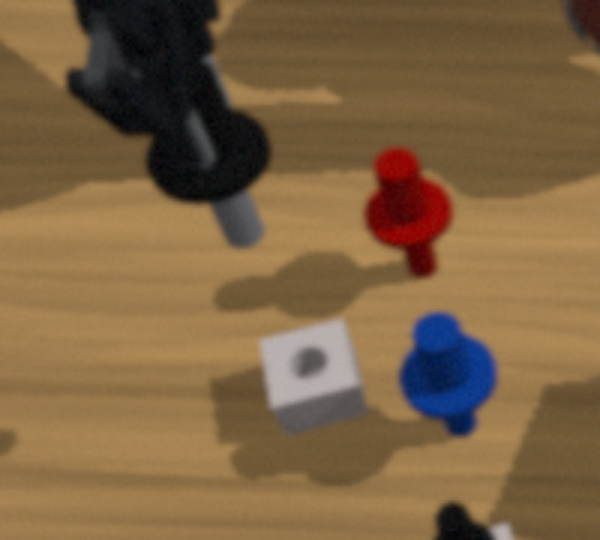

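The drift is lifted and upright: the thick grey shaft shows at crop (240,225) and the holder is empty. I'll carry it to above the bore.

Emit:
step_arm(
  moves=[
    [[0.1,1,0,0],[0.2,2,0,0],[0.3,3,0,0],[0.3,3,0,0],[0.3,3,0,0],[0.3,3,0,0],[0.3,3,0,0],[0.3,3,0,0],[0.3,3,0,0],[0.3,3,0,0]],
  ],
)

```text
t: 6.32
tool_pos: [0.4791, 0.009, 0.2578]
tool_rot: [-3.14, 0.012, 0.009]
contact_force: [1.6, 0.6, -4.4]
opening: 0.0303
```

Emit:
step_arm(
  moves=[
    [[0.2,3,0,0],[0.2,3,0,0],[0.1,2,0,0],[0.1,1,0,0],[0,0.4,0,0],[0,0,-1,0],[0,0,-1,0],[0,0,0,0],[0,0,0,0],[0,0,0,0]],
  ],
)

```text
t: 7.15
tool_pos: [0.487, 0.0998, 0.2408]
tool_rot: [3.141, -0.015, -0.001]
contact_force: [0.0, 0.1, -3.4]
opening: 0.0305
```

Run:
```python
from h import *
a=viewer.get_image("scene");b=viewer.get_image("top")
o=readout.get_obs();print(o["tool_pos"],o["opening"],o["contact_force"])
zf=o["tool_pos"][2]-.092+.01; f=[o["tool_pos"][0],o["tool_pos"][1],zf]; print("foot",f,"expected px",proj("scene",f))
for c in("scene","top"):
    for r in nets.pinpoint(c,"drift")[:3]:print(c,r["at"],r["confidence"],atz(c,r["at"],zf))
    for r in nets.pinpoint(c,"bore")[:2]:print(c,r["at"],r["confidence"],atz(c,r["at"],.13))
cv2.imwrite("pics/s4.png",a)
cv2.imwrite("pics/c4.png",np.hstack([cv2.resize(a[110:270,310:470],(400,400)),cv2.resize(b[110:270,190:350],(400,400))]))
```

```text
[0.48741318 0.10010098 0.24173281] 0.030876345179336052 [-0.35823101 -0.27190773 -3.83661505]
foot [np.float64(0.4874131794681975), np.float64(0.10010098351274008), np.float64(0.15973281432248285)] expected px [394.24693526 184.99317119]
scene [250.9, 168.8] 0.95 [ 0.45912289 -0.16282372  0.15973281]
scene [263.4, 221.4] 0.92 [ 0.56932524 -0.12677425  0.15973281]
scene [392.8, 198.7] 0.95 [0.4976852  0.10162915 0.13      ]
top [384.4, 201.8] 0.78 [ 0.45921033 -0.1411491   0.15973281]
top [405.8, 263.3] 0.65 [ 0.33280254 -0.18241401  0.15973281]
```

View pics/c4.png

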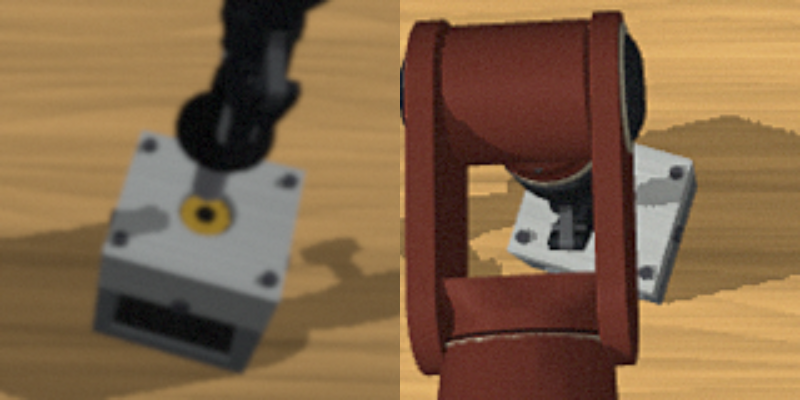

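The foot projects to about (393,185) as expected, and the bore's hole lies at scene (392.4,195), about (0.486, 0.101). The drift is aligned to roughly 2 mm, so I'll lower it gently.

Emit:
step_arm(
  moves=[
    [[-0.1,0,-0.8,0],[0,0,-0.8,0],[0,0,-0.6,0],[0,0,-0.4,0],[0,0,-0.4,0],[0,0,-0.3,0],[0,0,0,0]],
  ],
)

```text
t: 8.03
tool_pos: [0.4857, 0.1007, 0.2073]
tool_rot: [3.141, -0.012, -0.002]
contact_force: [-1.7, 0.3, -3.9]
opening: 0.0305
```

Emit:
step_arm(
  moves=[
    [[0,0,-0.3,0],[0,0,-0.3,0],[0,0,-0.3,0],[0,0,-0.3,0],[0,0,-0.3,0],[0,0,0,0]],
  ],
)

```text
t: 8.53
tool_pos: [0.4856, 0.1007, 0.1922]
tool_rot: [-3.141, 0.013, 0.002]
contact_force: [-0.6, -0.5, -4.5]
opening: 0.0306
```

Run:
```python
from h import *
a=viewer.get_image("scene")
o=readout.get_obs();print(o["tool_pos"],o["contact_force"])
cv2.imwrite("pics/c5.png",cv2.resize(a[130:270,330:450],(600,700))[:600])
```

```text
[0.48546541 0.10072127 0.19203902] [-0.72713885 -0.03775571 -4.40932485]
```

View pics/c5.png

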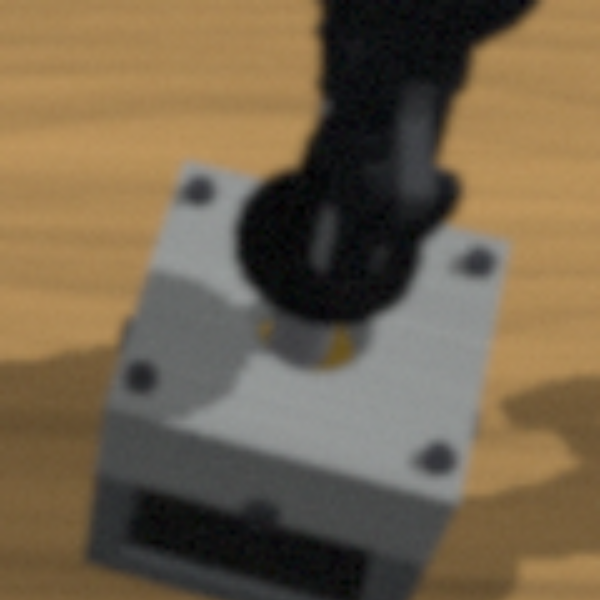

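The shaft is in the bore, with the brass sleeve visible around it at crop (340,345). I'll continue pressing.

Emit:
step_arm(
  moves=[
    [[0,0,-0.3,0],[0,0,-0.3,0],[0,0,-0.3,0]],
  ],
)

```text
t: 8.83
tool_pos: [0.4861, 0.1007, 0.1839]
tool_rot: [-3.141, 0.012, 0.0]
contact_force: [-1.3, 0.3, -1.4]
opening: 0.0302
```

Emit:
step_arm(
  moves=[
    [[0,0,-0.3,0],[0,0,-0.3,0],[0,0,-0.3,0],[0,0,-0.3,0]],
  ],
)

```text
t: 9.17
tool_pos: [0.4861, 0.1007, 0.172]
tool_rot: [-3.141, 0.013, 0.0]
contact_force: [0.1, 0.9, -1.3]
opening: 0.0309
```

Emit:
step_arm(
  moves=[
    [[0,0,-0.4,0],[0,0,-0.4,0],[0,0,-0.4,0],[0,0,-0.4,0],[0,0,-0.4,0],[0,0,0,0],[0,0,0,0]],
  ],
)

```text
t: 9.75
tool_pos: [0.4859, 0.1006, 0.1518]
tool_rot: [3.141, -0.013, -0.001]
contact_force: [-0.1, 0.2, -3.1]
opening: 0.0301
```

Run:
```python
from h import *
a=viewer.get_image("scene")
o=readout.get_obs();print(o["tool_pos"],o["contact_force"])
for r in nets.pinpoint("scene","sleeve")[:3]:print(r)
cv2.imwrite("pics/c6.png",cv2.resize(a[150:270,330:450],(600,600)))
```

```text
[0.48611168 0.10065628 0.15223144] [ 0.27216399 -0.33114164 -3.89663352]
```

View pics/c6.png

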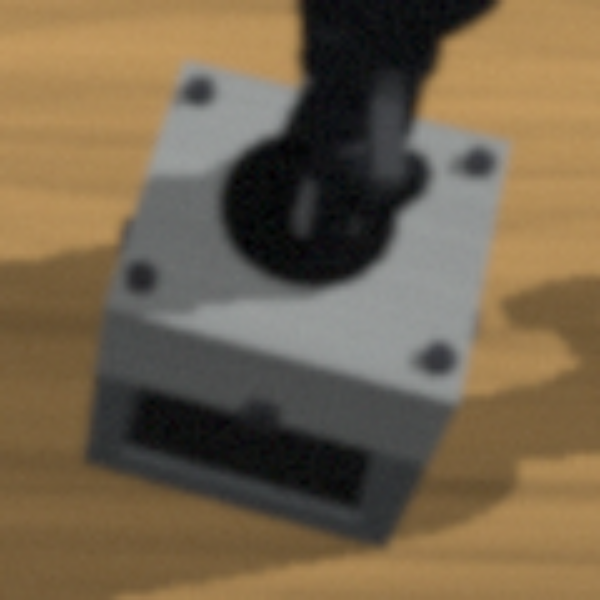

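The flange is a few mm above the block (crop (310,210)). The tray is too dark to show the sleeve. I'll press the last few mm and watch the force.

Emit:
step_arm(
  moves=[
    [[0,0,-0.2,0],[0,0,-0.2,0],[0,0,0,0]],
  ],
)

```text
t: 10.1
tool_pos: [0.4859, 0.1007, 0.1479]
tool_rot: [3.142, -0.012, -0.001]
contact_force: [-0.6, -1.1, -4.8]
opening: 0.0306
```

Emit:
step_arm(
  moves=[
    [[0,0,-0.1,0],[0,0,0,0]],
  ],
)

```text
t: 10.27
tool_pos: [0.486, 0.1007, 0.1471]
tool_rot: [3.142, -0.013, -0.0]
contact_force: [-0.9, -0.5, -4.4]
opening: 0.0309
```

Emit:
step_arm(
  moves=[
    [[0,0,-0.1,0],[0,0,0,0]],
  ],
)

```text
t: 10.43
tool_pos: [0.4862, 0.1007, 0.1471]
tool_rot: [3.142, -0.012, 0.0]
contact_force: [-2.0, -0.6, 1.6]
opening: 0.0305
```

Emit:
step_arm(
  moves=[
    [[0,0,-0.1,0],[0,0,0,0]],
  ],
)

```text
t: 10.6
tool_pos: [0.4863, 0.1007, 0.147]
tool_rot: [3.141, -0.012, -0.0]
contact_force: [-4.7, -0.5, 6.1]
opening: 0.0306
```

The flange is seated at TCP z = 0.147, as predicted, with the force rising. I'll check the tray for the sleeve before letting go.

Run:
```python
from h import *
a=viewer.get_image("scene")
for r in nets.masks_of("scene","sleeve")[:3]:print(r["box"],r["confidence"],r["region"].sum())
print(proj("scene",(.486,.1,.024)),proj("scene",(.486,.1,.04)))
c=cv2.resize(a[150:270,330:450],(600,600),interpolation=cv2.INTER_CUBIC)
cv2.imwrite("pics/c7.png",np.clip(c.astype(float)*4,0,255).astype(np.uint8))
```

```text
[383.35746829 221.00671845] [384.45901052 217.25848386]
```

View pics/c7.png

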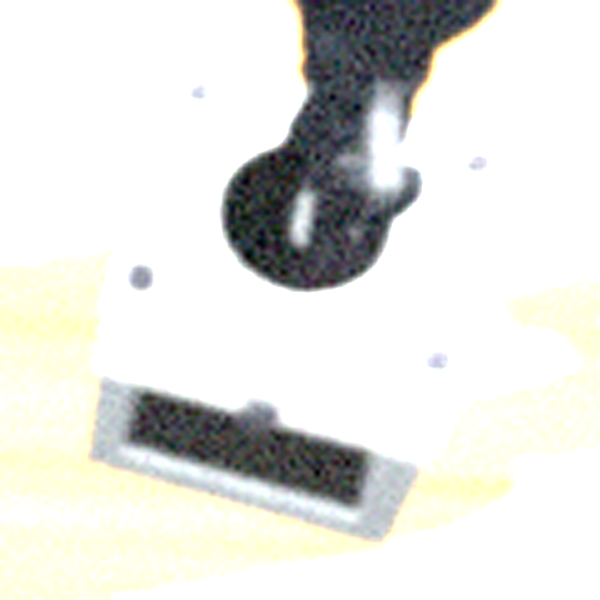

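The sleeve's expected place, scene (383,221), is hidden under the plate, and the visible part of the tray is empty. That fits a sleeve lying under the bore. Next I'll release and rise.

Emit:
step_arm(
  moves=[
    [[0,0,0.1,0],[0,0,0,0],[0,0,0,0],[0,0,0,0],[0,0,0,0],[0,0,0,0],[0,0,0,0],[0,0,0,0],[0,0,0,0],[0,0,0,0]],
  ],
  grip=0,
)

```text
t: 11.53
tool_pos: [0.4861, 0.1007, 0.1463]
tool_rot: [3.142, -0.013, -0.0]
contact_force: [-0.3, 0.4, -0.4]
opening: 0.0852
```

Emit:
step_arm(
  moves=[
    [[0,0,1,0],[0,0,2,0],[0,0,2,0],[0,0,2,0],[0,0,2,0],[0,0,2,0],[-3,0,1,0],[-3,0,0,0],[-3,0,0,0],[0,0,0,0]],
  ],
)

```text
t: 12.37
tool_pos: [0.3931, 0.1009, 0.2674]
tool_rot: [-3.141, 0.011, -0.002]
contact_force: [-0.3, 0.1, 0.1]
opening: 0.0854
```

Run:
```python
from h import *
a=viewer.get_image("scene");b=viewer.get_image("top")
o=readout.get_obs();print(o["t"],o["tool_pos"],o["contact_force"],o["opening"])
x,f,n=fit("scene",dark(a,(392,190),30),[.486,.1],.065);print("drift",x,f,n)
for c in("scene","top"):
  for r in nets.pinpoint(c,"sleeve")[:2]:print(c,r)
cv2.imwrite("pics/c8.png",np.hstack([cv2.resize(a[150:270,330:450],(400,400)),cv2.resize(b[110:270,190:350],(400,400))]))
```

```text
12.4667 [0.39594597 0.10076108 0.26737421] [0.09968854 0.61567527 0.41765851] 0.08525380294206607
drift [0.48382114 0.09588888] 244.2980392156863 900.0
```

View pics/c8.png

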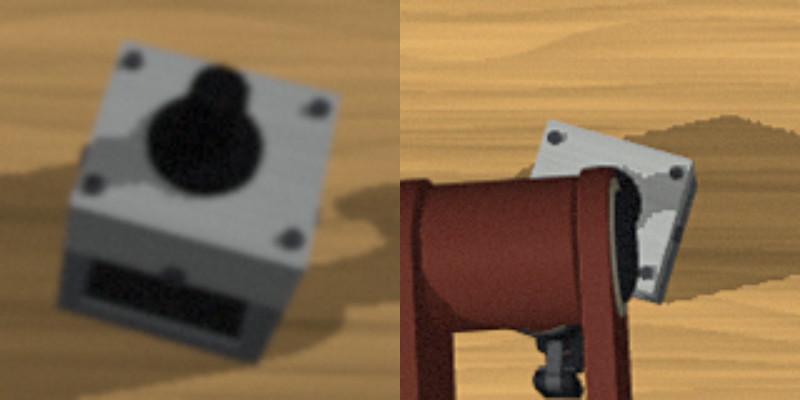

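The drift stands upright with its flange flat on the block, centred over the bore (crop (205,145)), and the hand is clear. I'm handing in.

```bash
python3 -c "
from station import ctrl;print(ctrl.finish_job())"
```

```text
the job is handed in; nothing more can be done
None
```

I pressed the stout drift down the bore until its flange seated on the block, then let go and handed the job in at about 12.5 s. I never saw the sleeve in the tray.

- **Drift:** The flange touched at TCP z = 0.147 m, exactly the height computed for flange on block. The last picture shows the drift upright and released in the bore, with the hand clear. My final image fit put it about 5 mm from where I had released it, but that fit was coarse.
- **Sleeve:** The plate hides its resting place from the scene camera and the arm blocked the top view. The networks reported nothing, and the tray opening I could see was empty. That it fell rests on the full 65 mm stroke and on seeing the sleeve around the shaft part-way down.
- **Unexpected:** The force readings, taken only at the end of each move, never showed the 10 to 20 N push expected at the spring balls. They showed at most about 3 N of resistance.
- **Slim drift and look-alikes:** I did not go near the slim drift, the blue one or the red one, but I did not check their positions again at the end.

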